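Turn the spice carousel to the red-capped jar

ROBOT

A 6-joint arm with a two-finger parallel gripper is mounted at the origin on a cart in front of the work surface, level with it; the furniture and walls round the work are solid. World frame = base frame: x ahead of the robot, y to its left, z up, the work surface at z = 0. Lengths are in m, angles in rad, forces in N, time in s.
With the tool pointing down it reaches from about 0.3 to 0.775 m from the base axis. Payload 14.6 kg.
Tool frame: the origin (TCP) lies on the front face of the gripper's body, between the roots of the fingers; the fingertips stand 97 mm ahead of it and the grasp point (between the pads) lies 78 mm ahead of it; z points along the fingers, x is the direction in which the jaws open and shut, and the axes are right-handed (so a half turn about z gives the same grasp; the last joint's range is limited). The gripper opens to 94 mm and grips with 3 to 60 N. Pads are 16 mm wide; open, the fingers measure 119 mm over their backs; the gripper's body (75 mm by 177 mm) begins 78 mm behind the grasp point.
Start: joints at [-1.406, 0.3, 1.521, -0, 1.321, -0.067], TCP at [0.126, -0.535, 0.303] pointing down, gripper open.
Joint ranges: [-3.03, 3.03], [-0.79, 2.21], [0.23, 2.52], [-1.04, 4.18], [0, 3.07], [-2.55, 2.55]. Speed limits (rad/s): [2.22, 2.22, 2.57, 3.14, 3.14, 3.14].

INTERFACE

Orientations are given as [roll, pitch, yaw] about the fixed x, y, z axes, in that order (R = Rz(yaw) Ry(pitch) Rx(roll)).
In Python, from station import sensors, camera, ctrl gives the robot as it stands.
- The arm moves only by the tool move_arm, never from a script. Its argument "rows" is text: rows parted by semicolons, each of 6 numbers parted by spaces: the shift along the tool's x, y, z in mm, then the turn, a rotation vector about the tool's x, y, z in rad. In form: x y z wx wy wz; .... A call has 1 to 20 rows; each row shifts and turns the pose as measured when the row begins, along the tool's axes as they then stand; what a row does not reach is not made up. A row lasts 1/8 s, in which the tool goes at most 62.5 mm and 10.7 degrees, less where a joint would pass 70% of its speed; a pose out of reach is approached as far as the arm can. A call with a gripper value outside its range is refused whole. "grip" is the opening, from -1 (shut) to 1 (fully open), set as the call begins (left out, the last holds). The fingers move at their own pace and stop on an object; "newtons" is the grip in N (left out, the last holds). Time passes only in rows, so rows that do not move let the fingers close. It gives the time, the measured TCP pose, the force and the opening at its end, in the units of the state.
- sensors.get_obs(): the state, without advancing time (a new reading comes with each control period).
- camera(name): name is "side" or "top"; returns a dict with "color" (384x512x3 uint8, blue, green, red), "z_map" (384x512 float32, m along the optical axis (not along the pixel's ray), 0 where there is no reading), "mtx" (3x3 intrinsics, pixels), "distortion" ([k1, k2, p1, p2, k3] as OpenCV has them; the pictures are not rectified), "position" and "attitude" of the camera in the world. Camera axes: x right, y down, z forward; pixel columns grow to the right and rows downward; lengths in m; the calibration is good to about 2 mm. A picture is of the moment at which its call begins.
- ctrl.hand_in(): hands the job in, once; it reports no verdict.
The state is a dict: "time_s": time; "qpos": joint angles; "joint_vel": joint speeds; "tau": joint torques, N m; "ee_pos": TCP position; "eef_rot": TCP orientation; "force": force on the tool from outside, world axes, zero at the start; "moment": the same for the moment, N m; "grip_width": finger opening in m.
Only numpy, scipy, OpenCV 4.12 (cv2) and the standard library are available. Lean on these libraries where they do the work, as an engineer would, in place of code of your own. Each camera call takes 0.05 s, during which the arm holds its last target.

TASK

Push the rim or the upright finger pegs of the spice carousel with the fingertips and turn it gently until its spice jar with the red cap stands at the front, in line with the brass arrow on the carousel's base, and let go. Do not grip or lift anything, do not touch the jars and bottles on the tray, keep them all standing in their places on it, and leave the other things on the table alone.

Things in the scene. Friction and masses are not known exactly. Their poses are not given: they have to be found in the camera images.
- carousel_base: Fixed base of the spice carousel: dark wooden disc, 200 mm across, 14 mm high, with a tongue (44 mm wide, 10 mm high) reaching to 191 mm from the axis, on which a brass arrow head points in at the axis. Origin: on the vertical turning axis at table height; z up; the arrow lies towards its -x (roughly towards the robot). Place and heading vary between starts.
- carousel_tray: Round light-wood tray, 280 mm across, top of the wood 34 mm above the table. Six upright finger pegs stand near its rim, 129 mm from the axis, 60 degrees apart, the first on the tray's own +x axis; each 13 mm thick with an 18 mm ball on top, top 103 mm above the table. Origin: on the turning axis, at the tray's underside, 18 mm above the table; z up, x and y turn with the tray.
- front_place (a point): Point on the base, fixed: on top of the mat (36 mm above the table), 54 mm from the axis, towards the brass arrow. The red-capped jar must come here, in line between the turning axis and the arrow; its own distance from the axis (45 to 63 mm) does not matter.
- hub (a point): Point on the tray's turning axis, 36 mm above the table, at the top of the grey mat (208 mm across) under the jars. A knob 26 mm wide, 34 mm tall stands there. The tray turns without end either way; bearing friction of 0.12 N m (about 1 N at the pegs) stops it at once when not pushed.
- red_cap_jar: The one to bring to the front: glass spice jar with a red cap, 45 mm across, 106 mm tall, about 0.11 kg, standing loose on the mat about 54 mm from the axis and carried round by friction. (A similar jar at the back of the table has no part in the job.) Origin: centre of its underside; z up.
- white_cap_jar: Spice jar with a green label and a whitish cap, 47 mm across, 98 mm tall, loose on the mat about 54 mm from the axis. Origin: centre of its underside; z up.
- dropper_bottle_a: Small brown dropper bottle with a black top, 33 mm across, 102 mm tall, loose on the mat about 54 mm from the axis. Origin: centre of its underside; z up.
- dropper_bottle_b: Second, identical dropper bottle, 33 mm across, 102 mm tall, loose on the mat about 54 mm from the axis. Origin: centre of its underside; z up.
- mug: Bystander: dark green enamel mug, 88 x 112 mm, 80 mm tall, left of the carousel. Origin: its underside.
- kitchen_timer: Bystander: round red and white kitchen timer, 70 mm across, 60 mm tall, right of the carousel. Origin: centre of its underside.
- lemon: Bystander: yellow lemon, 72 x 57 mm, 58 mm tall, near right of the carousel. Origin: its underside.
- preserving_jar: Bystander: glass clip jar, 121 x 106 mm, 99 mm tall, left of the carousel. Origin: its underside.
Things that resemble listed ones, but are neither listed nor needed, are in the scene too. Of the things like the white_cap_jar, leave any that is pink; of the rest the smaller one is meant.

How it is judged:
By the outcome, as a careful person would: the job done as asked, in the order asked, and still so for the second after the job is handed in, with the robot touching nothing.
It also fails if it takes over 45 s, if anything falls off the work surface, if the arm or the gripper's body presses on something with over 40 N, if the wrist force passes 120 N, or if a joint passes its speed limit or range.

## Working session

There is one attempt and no reset: what is moved stays moved. The work goes in short steps, Python scripts to look and compute and a tool call to move; the robot and the scene stay as the last step left them, time stands still between calls to the robot, and variables do not carry over. Pictures are saved under pics/ and viewed, and the job is handed in when it is done.

Besides the shell and the picture viewer there is one more tool, called after ">>>" as name(argument=value, ...) on one line, values as JSON. move_arm: Moves the arm, as the interface text tells. Its arguments: {"type":"object","properties":{"rows":{"type":"string"},"grip":{"type":"number"},"newtons":{"type":"number"}},"required":["rows"]}

```bash
mkdir -p pics; cat > h.py <<'E'
import numpy as np, cv2
from station import sensors, camera, ctrl
def grab(n):
    c=camera(n); return c
def info(c): print(c['position'],c['attitude'],c['mtx'].tolist() if hasattr(c['mtx'],'tolist') else c['mtx'],c['distortion'])
E
python3 - <<'E'
from h import *
print(sensors.get_obs())
for n in('side','top'):
    c=camera(n); info(c); cv2.imwrite(f'pics/{n}0.png',cv2.resize(c['color'],(800,600)))
E
```

```text
{'time_s': 0.0, 'qpos': array([-1.40559306e+00,  3.00488857e-01,  1.52157908e+00,  6.35795172e-06,
        1.32071442e+00, -6.65964816e-02]), 'joint_vel': array([-9.41735228e-04, -1.40792611e-04,  1.91443203e-05, -1.07395673e-03,
       -2.78812943e-03,  1.01728542e-03]), 'tau': array([-8.86130438e-04, -5.31805766e+01, -3.52739453e+01,  7.08010560e-02,
        2.43405683e-02, -9.42661518e-05]), 'ee_pos': array([ 0.1263264 , -0.53514063,  0.30207738]), 'eef_rot': array([-3.14150734e+00,  1.18665630e-03, -1.33899811e+00]), 'force': array([ 0.19557438, -0.01613659, -0.61727553]), 'moment': array([-0.01926288, -0.02517014,  0.02599195]), 'grip_width': 0.09399190893263439}
[0.11216621 0.80612881 0.91437705] [-2.29649624  0.0196224  -2.63927824] [[432.3781480549727, 0.0, 247.69693233364953], [0.0, 432.3781480549727, 189.23669948194294], [0.0, 0.0, 1.0]] [0.00289122 0.         0.         0.         0.        ]
[ 0.47671553 -0.00242948  1.31071237] [-3.04263578e+00 -1.62071804e-03 -1.59362413e+00] [[387.8266287846243, 0.0, 253.31182400639173], [0.0, 387.8266287846243, 197.06901659321534], [0.0, 0.0, 1.0]] [-0.05403359  0.          0.          0.          0.        ]
```

View pics/side0.png

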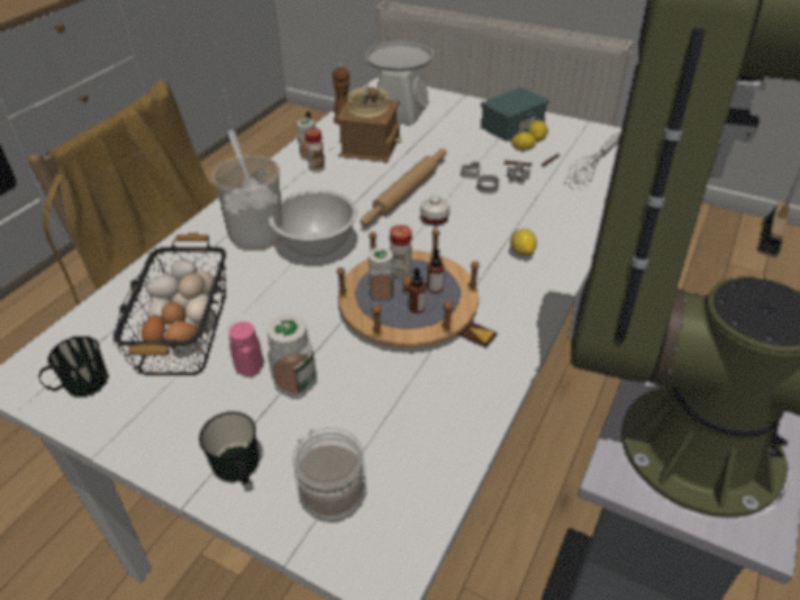

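View pics/top0.png

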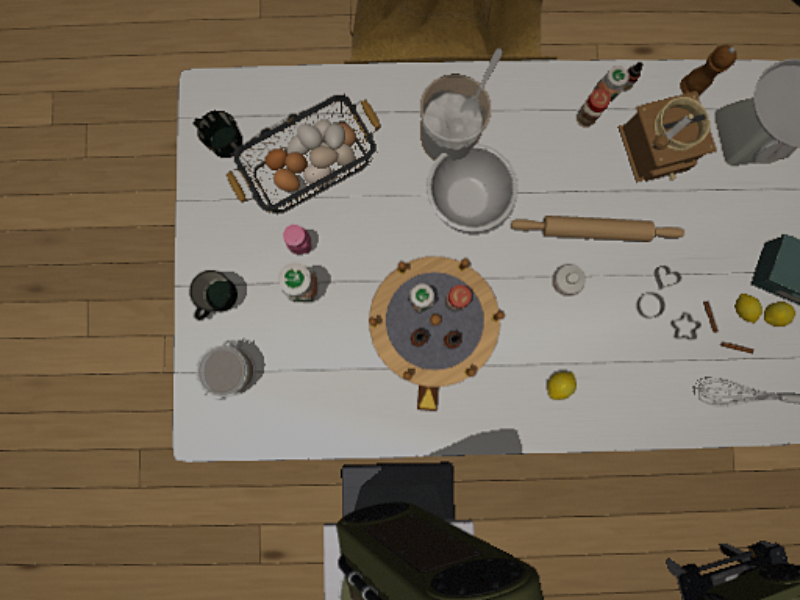

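The carousel is at (435,320) in the top picture, with its arrow at (428,398). The red cap on the tray is at (460,296). The other red-capped jar at (600,97) stands at the back of the table, so it has no part in the job. Next I'll measure and crop.

```bash
cat >> h.py <<'E'
from scipy.spatial.transform import Rotation as R
def cloud(c):
    z=c['z_map']; H,W=z.shape
    u,v=np.meshgrid(np.arange(W),np.arange(H))
    p=cv2.undistortPoints(np.stack([u,v],-1).reshape(-1,1,2).astype(np.float64),c['mtx'],np.array(c['distortion'])).reshape(H,W,2)
    P=np.dstack([p[...,0]*z,p[...,1]*z,z])
    return P@R.from_euler('xyz',c['attitude']).as_matrix().T+c['position']
def measure(c,verbose=True):
    P=cloud(c); hsv=cv2.cvtColor(c['color'],cv2.COLOR_BGR2HSV)
    X=P[...,0];Y=P[...,1];Z=P[...,2]
    near=(np.abs(X-.46)<.25)&(np.abs(Y-.05)<.25)
    wood=(hsv[...,1]>70)&(hsv[...,0]>8)&(hsv[...,0]<25)&(np.abs(Z-.034)<.012)&near
    ys,xs=np.nonzero(wood)
    return P,hsv,wood,near
E
python3 - <<'E'
from h import *
c=camera('top'); P,hsv,wood,near=measure(c)
cv2.imwrite('pics/crop1.png',cv2.resize(c['color'][150:280,225:335],(660,780)[:2] if 0 else (507,600),interpolation=cv2.INTER_CUBIC))
for n,(x,y) in dict(knob=(435,320),red=(460,296),white=(422,295),da=(420,337),db=(453,339),arrow=(428,400),p1=(464,264),p2=(403,267),p3=(376,320),p4=(410,373),p5=(472,370),p6=(499,315),mat=(435,350),lemon=(562,385),bigjar=(298,282),cap=(569,280)).items():
    u,v=int(x*.64),int(y*.64); print(n,P[v,u].round(4),hsv[v,u])
w=P[wood][:,:2]; print(len(w))
o=c['position'];
# circle fit to tray: outer boundary of wood
(cx,cy),r=cv2.minEnclosingCircle(w.astype(np.float32)); print(cx,cy,r)
yel=near&(hsv[...,0]>18)&(hsv[...,0]<35)&(hsv[...,1]>130)&(P[...,2]<.02)&(P[...,0]<.35); print('yel',P[yel].mean(0),yel.sum())
E
```

```text
knob [ 0.5754 -0.0858  0.0731] [ 15 164 131]
red [ 0.6144 -0.131   0.1427] [  4 153 140]
white [ 0.6204 -0.0587  0.1319] [ 65 108 109]
da [ 0.5376 -0.0502  0.1379] [ 99 223   8]
db [ 0.5335 -0.1146  0.1284] [ 21 255   7]
arrow [ 0.4076 -0.0683  0.0125] [ 22 169 172]
p1 [ 0.6865 -0.1445  0.0983] [ 14 168 112]
p2 [ 0.6818 -0.0207  0.1043] [ 15 169 127]
p3 [0.5759 0.035  0.1007] [ 14 166  66]
p4 [ 0.4685 -0.0312  0.0984] [ 15 158  66]
p5 [ 0.4717 -0.1558  0.1   ] [ 14 174  85]
p6 [ 0.5796 -0.2126  0.1023] [ 15 166 120]
mat [ 0.5124 -0.086   0.0416] [135  12  84]
lemon [ 0.4348 -0.3445  0.0569] [ 25 196 160]
bigjar [0.6495 0.1848 0.1406] [ 65 114 107]
cap [ 0.652  -0.3708  0.0598] [ 22  18 158]
2039
0.5658833980560303 0.049352630972862244 0.26326990127563477
yel [nan nan nan] 0<stdin>:10: RuntimeWarning: Mean of empty slice.
  ret = um.true_divide(
```

View pics/crop1.png

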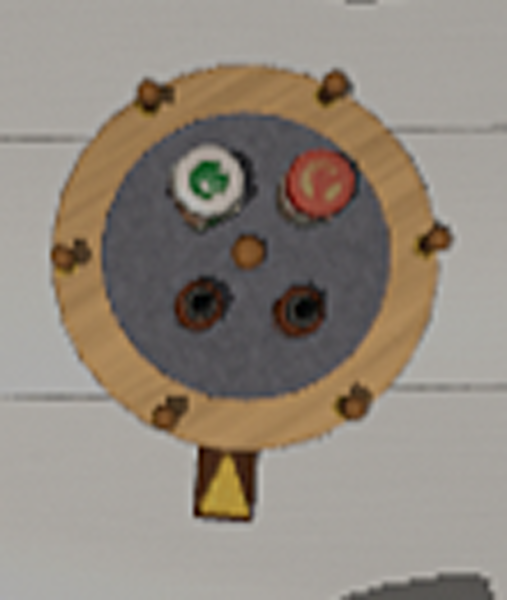

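The crop confirms it: the red cap is at (320,182), right of the green/white cap at (208,180). The droppers are at (200,303) and (300,308), the knob at (248,252) and the arrow at (227,490). Next is a finer fit.

```bash
cat >> h.py <<'E'
from scipy.optimize import least_squares
def state(c):
    P=cloud(c); hsv=cv2.cvtColor(c['color'],cv2.COLOR_BGR2HSV); h,s,v=[hsv[...,i].astype(int) for i in range(3)]
    X,Y,Z=P[...,0],P[...,1],P[...,2]
    C0=np.array([.577,-.0865])
    rr=np.hypot(X-C0[0],Y-C0[1])
    out={}
    m=((abs(rr-.129)<.02)&(Z>.08)&(Z<.112)&(h>5)&(h<25)&(s>100)).astype(np.uint8)
    n,l,st,ce=cv2.connectedComponentsWithStats(m)
    pegs=np.array([P[l==i][:,:2].mean(0) for i in range(1,n) if st[i,4]>=4])
    def f(p): 
        a=np.arctan2(pegs[:,1]-p[1],pegs[:,0]-p[0]); k=np.round((a-p[2])/(np.pi/3)); t=p[2]+k*np.pi/3
        return (pegs-np.c_[p[0]+.129*np.cos(t),p[1]+.129*np.sin(t)]).ravel()
    best=min((least_squares(f,[*C0,a]) for a in np.linspace(0,1,6)),key=lambda q:q.cost)
    out['pegs']=pegs.round(4); out['fit']=best.x.round(4); out['res']=np.sqrt(2*best.cost/max(len(pegs),1)).round(4)
    y=(h>17)&(h<32)&(s>120)&(v>100)&(rr>.14)&(rr<.2)&(Z<.03); out['arrow']=P[y].mean(0).round(4) if y.any() else None; out['ny']=y.sum()
    # tongue
    t=(rr>.145)&(rr<.22)&(X<.45)&(abs(Z-.010)<.02)&(v<140)&(s>80);out['tongue']=P[t].mean(0).round(4); out['nt']=t.sum()
    r=((h<9)|(h>172))&(s>110)&(rr<.1)&(Z>.128); out['red']=P[r].mean(0).round(4);out['nr']=r.sum()
    e=P[r][:,:2]
    (a,b),q=cv2.minEnclosingCircle(e.astype(np.float32)); out['redc']=(round(a,4),round(b,4),round(q,4))
    w=(rr<.1)&(Z>.115)&~r; out['others']=P[w][:,:2].mean(0).round(4)
    cx,cy,_=best.x
    ang=lambda p:np.degrees(np.arctan2(p[1]-cy,p[0]-cx))
    if y.any(): out['arrow_ang']=ang(out['arrow'])
    out['tongue_ang']=ang(out['tongue'])
    out['red_ang']=ang(out['red']); out['redc_ang']=ang(out['redc']); out['red_r']=np.hypot(out['red'][0]-cx,out['red'][1]-cy)
    return out
E
python3 - <<'E'
from h import *
for n in('top','side'):
    print(n)
    for k,v in state(camera(n)).items(): print(k,v)
E
```

```text
top
pegs [[ 0.6862 -0.1481]
 [ 0.6824 -0.0207]
 [ 0.5783 -0.2151]
 [ 0.5705  0.0399]
 [ 0.4661 -0.1542]
 [ 0.4623 -0.0267]]
fit [ 0.5743 -0.0875  0.5524]
res 0.0017
arrow [ 0.407  -0.0699  0.0108]
ny 87
tongue [ 0.4133 -0.0683  0.0093]
nt 93
red [ 0.6125 -0.1314  0.1415]
nr 127
redc (0.6129, -0.132, 0.0225)
others [ 0.6044 -0.0757]
arrow_ang 174.00447583565142
tongue_ang 173.20957052979932
red_ang -48.986231876504455
redc_ang -49.07559831690001
red_r 0.05821989194293557
side
pegs [[ 0.577  -0.2087]
 [ 0.6863 -0.1417]
 [ 0.4639 -0.1482]
 [ 0.6814 -0.0129]
 [ 0.4608 -0.0194]
 [ 0.5703  0.0481]]
fit [ 0.5733 -0.0804  0.552 ]
res 0.001
arrow [ 0.4078 -0.0675  0.0101]
ny 77
tongue [ 0.4124 -0.0614  0.0086]
nt 94
red [ 0.6099 -0.1209  0.1381]
nr 102
redc (0.6118, -0.1264, 0.0224)
others [ 0.6009 -0.0721]
arrow_ang 175.52630049323767
tongue_ang 173.247937711713
red_ang -47.84440234630238
redc_ang -50.0261158451855
red_r 0.05456871706970142
```

The red jar stands at -49° and the arrow at about 173.7°. The shorter way is 137° clockwise. I'll do it by pushing the -28° peg in one arc with closed fingers, turning the tool along with it.

```bash
cat >> h.py <<'E'
def plan(tx,ty,tz,yaw_t,n,turn=None):
    o=sensors.get_obs(); p=o['ee_pos']; Rm=R.from_euler('xyz',o['eef_rot']); yaw=o['eef_rot'][2]
    d=yaw_t-yaw
    if turn is None: d=(d+np.pi)%(2*np.pi)-np.pi
    tgt=np.array([tx,ty,tz]); rows=[]
    for i in range(n):
        s=Rm.inv().apply((tgt-p)/n)*1000
        rows.append('%.0f %.0f %.0f 0 0 %.3f'%(*s,-d/n)); Rm=R.from_euler('z',d/n)*Rm
    print('; '.join(rows))
E
python3 -c "
from h import *
plan(.699,-.119,.302,np.radians(75),17,1)"
```

```text
-16 -38 0 0 0 -0.156; -10 -40 0 0 0 -0.156; -4 -41 0 0 0 -0.156; 3 -42 0 0 0 -0.156; 9 -41 0 0 0 -0.156; 16 -39 0 0 0 -0.156; 21 -36 0 0 0 -0.156; 27 -32 0 0 0 -0.156; 31 -28 0 0 0 -0.156; 35 -22 0 0 0 -0.156; 38 -17 0 0 0 -0.156; 40 -10 0 0 0 -0.156; 41 -4 0 0 0 -0.156; 42 2 0 0 0 -0.156; 41 9 0 0 0 -0.156; 39 15 0 0 0 -0.156; 36 21 0 0 0 -0.156
```

>>> move_arm(rows="-16 -38 0 0 0 -0.156; -10 -40 0 0 0 -0.156; -4 -41 0 0 0 -0.156; 3 -42 0 0 0 -0.156; 9 -41 0 0 0 -0.156; 16 -39 0 0 0 -0.156; 21 -36 0 0 0 -0.156; 27 -32 0 0 0 -0.156; 31 -28 0 0 0 -0.156; 35 -22 0 0 0 -0.156; 38 -17 0 0 0 -0.156; 40 -10 0 0 0 -0.156; 41 -4 0 0 0 -0.156; 42 2 0 0 0 -0.156; 41 9 0 0 0 -0.156; 39 15 0 0 0 -0.156; 36 21 0 0 0 -0.156", grip=-1)

```text
time_s: 2.38
ee_pos: [0.6961, -0.0811, 0.3011]
eef_rot: [-3.14, -0.001, 1.396]
force: [0.2, -0.0, 0.2]
grip_width: 0.0006
```

```bash
python3 -c "
from h import *
o=sensors.get_obs();print(o['ee_pos'],o['eef_rot'],o['grip_width'],o['qpos'])
plan(.699,-.119,.302,np.radians(75),3)"
```

```text
[ 0.69606734 -0.08114985  0.30106732] [-3.13986073e+00 -1.01065909e-03  1.39608533e+00] 0.0006235025275298635 [-1.68563681e-01  6.55252132e-01  1.01027164e+00  1.02571776e-03
  1.47779461e+00 -1.56474603e+00]
-12 3 -0 0 0 0.029; -12 4 -0 0 0 0.029; -12 4 -0 0 0 0.029
```

>>> move_arm(rows="-12 3 0 0 0 0.029; -12 4 0 0 0 0.029; -12 4 0 0 0 0.029; 0 0 0 0 0 0")

```text
time_s: 2.88
ee_pos: [0.7001, -0.1203, 0.2996]
eef_rot: [-3.138, -0.001, 1.305]
force: [0.1, -0.5, -0.8]
grip_width: 0.0004
```

```bash
python3 -c "
from h import *
o=sensors.get_obs();print(o['ee_pos'],o['eef_rot'],o['grip_width'],o['qpos'])
plan(.699,-.119,.172,np.radians(75),4)"
```

```text
[ 0.70005744 -0.12034789  0.29962325] [-3.13796350e+00 -7.19714210e-04  1.30462057e+00] 0.0003557863976347781 [-2.22010703e-01  6.81909292e-01  9.71029245e-01  8.81956441e-04
  1.49224799e+00 -1.52670336e+00]
0 -0 32 0 0 -0.001; 0 -0 32 0 0 -0.001; 0 -0 32 0 0 -0.001; 0 -0 32 0 0 -0.001
```

>>> move_arm(rows="0 0 25 0 0 0; 0 0 25 0 0 0; 0 0 25 0 0 0; 0 0 25 0 0 0; 0 0 20 0 0 0; 0 0 0 0 0 0")

```text
time_s: 3.62
ee_pos: [0.6986, -0.1225, 0.1785]
eef_rot: [-3.141, -0.001, 1.3]
force: [0.6, 0.6, -0.4]
grip_width: 0.0007
```

```bash
python3 -c "
from h import *
o=sensors.get_obs();print(o['ee_pos'],o['eef_rot'],o['force'])
for n in('side','top'): cv2.imwrite(f'pics/{n}1.png',cv2.resize(camera(n)['color'][130:290,180:340],(600,600)))"
```

```text
[ 0.69860599 -0.12245086  0.17850714] [-3.14118162e+00 -1.17994299e-03  1.30008841e+00] [ 0.60002243  0.632717   -0.36033035]
```

View pics/side1.png

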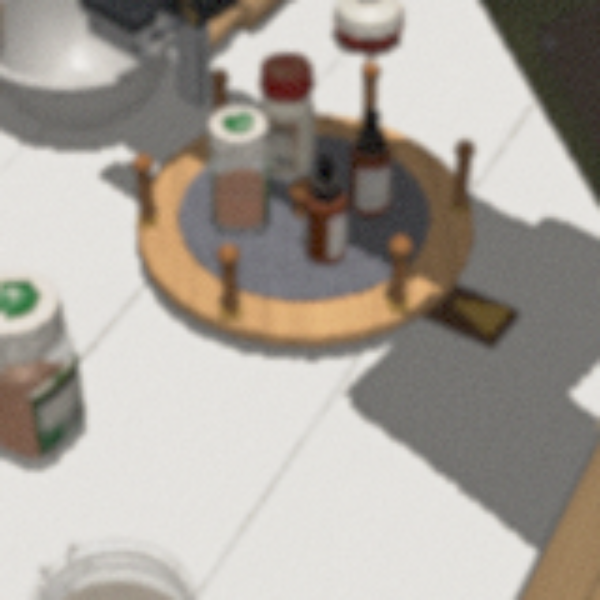

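The crop shows the fingertips at (195,75), behind the peg at (218,85), with the tray undisturbed. I'll lower a little and start the arc.

>>> move_arm(rows="0 0 7 0 0 0; -8 0 0 0 0 0.06; -8 0 0 0 0 0.06; -8 0 0 0 0 0.06; -8 0 0 0 0 0.06; -8 0 0 0 0 0.06; -8 0 0 0 0 0.06; -8 0 0 0 0 0.06; -8 0 0 0 0 0.06")

```text
time_s: 4.85
ee_pos: [0.6706, -0.1785, 0.1774]
eef_rot: [3.134, -0.008, 0.807]
force: [0.5, 1.0, -0.9]
grip_width: 0.0006
```

```bash
cat >> h.py <<'E'
C=np.array([.574,-.0855])
def tool():
    o=sensors.get_obs(); p=o['ee_pos']; d=p[:2]-C; a=np.degrees(np.arctan2(d[1],d[0]))
    print('t',o['time_s'],'r',np.hypot(*d).round(4),'ang',a.round(1),'yaw-90',(np.degrees(o['eef_rot'][2])-90).round(1),'z',p[2].round(4),'F',o['force'].round(1),'q6',o['qpos'][5].round(2), 'rp',o['eef_rot'][:2].round(3))
E
python3 -c "
from h import *
tool()
for n in('side','top'): cv2.imwrite(f'pics/{n}2.png',cv2.resize(camera(n)['color'][130:290,180:340],(600,600)))"
```

```text
t 4.85 r 0.1341 ang -43.9 yaw-90 -43.8 z 0.1774 F [ 0.5  1.  -0.9] q6 -1.12 rp [ 3.134 -0.008]
```

View pics/side2.png

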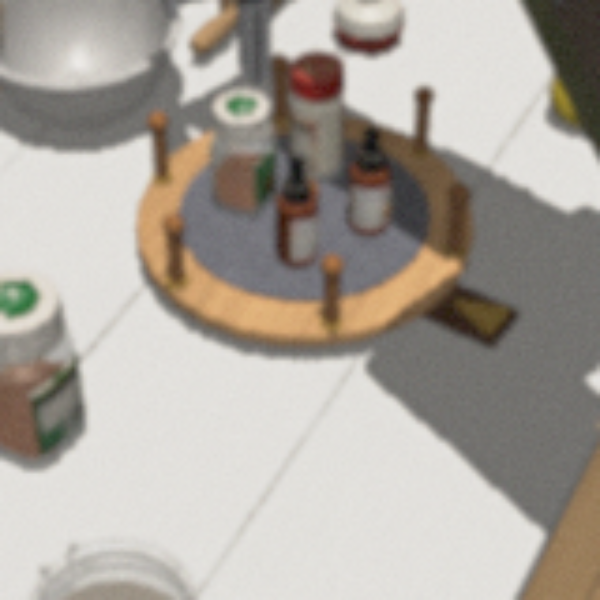

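The tray turns with the push. The peg at (282,95) is being driven and the jars are still standing. I'll continue with small corrections inward and down.

>>> move_arm(rows="-8 -1.2 1.5 0 0 0.06; -8 -1.2 1.5 0 0 0.06; -8 -1 1.5 0 0 0.06; -8 -1 1 0 0 0.06; -8 -0.6 1 0 0 0.06; -8 -0.6 0.5 0 0 0.06; -8 -0.6 0.5 0 0 0.06; -8 -0.5 0.5 0 0 0.06; -8 -0.5 0.5 0 0 0.06; -8 -0.5 0.5 0 0 0.06; -8 -0.5 0.5 0 0 0.06; -8 -0.5 0.5 0 0 0.06")

```text
time_s: 6.45
ee_pos: [0.586, -0.2137, 0.1721]
eef_rot: [3.134, -0.027, 0.087]
force: [1.6, -0.3, 1.2]
grip_width: 0.0004
```

```bash
python3 -c "
from h import *
tool()
cv2.imwrite('pics/side3.png',cv2.resize(camera('side')['color'][130:290,180:340],(600,600)))"
```

```text
t 6.45 r 0.1288 ang -84.7 yaw-90 -85.0 z 0.1721 F [ 1.6 -0.3  1.2] q6 -0.5 rp [ 3.134 -0.027]
```

View pics/side3.png

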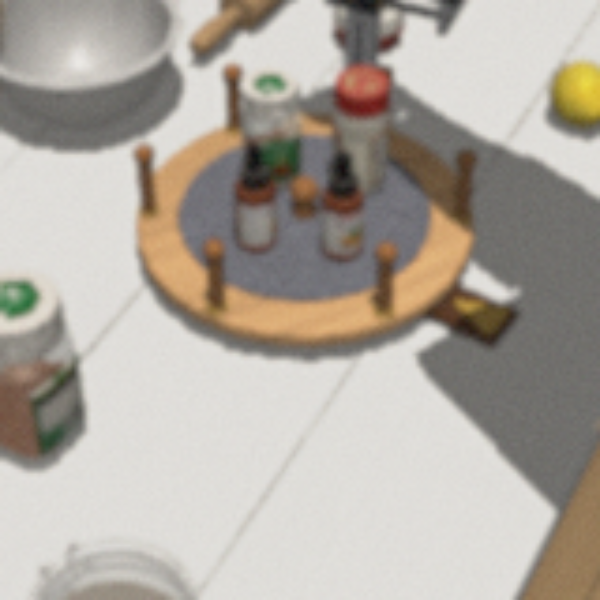

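>>> move_arm(rows="-8 -0.4 0 0.002 -0.007 0.06; -8 -0.4 0 0.002 -0.007 0.06; -8 -0.4 0 0.002 -0.007 0.06; -8 -0.4 0 0 -0.007 0.06; -8 -0.4 0 0 0 0.06; -8 -0.4 0 0 0 0.06; -8 -0.4 0 0 0 0.06; -8 -0.4 0 0 0 0.06; -8 -0.4 0 0 0 0.06; -8 -0.4 0 0 0 0.06; -8 -0.4 0 0 0 0.06; -8 -0.4 0 0 0 0.06; -8 -0.4 0 0 0 0.06; -8 -0.4 0 0 0 0.06; -8 -0.4 0 0 0 0.06; 0 0 0 0 0 0")

```text
time_s: 8.5
ee_pos: [0.4816, -0.1683, 0.176]
eef_rot: [-3.137, -0.011, -0.804]
force: [0.8, 0.3, -0.4]
grip_width: 0.0006
```

```bash
python3 -c "
from h import *
tool()
c=camera('side');cv2.imwrite('pics/side4.png',cv2.resize(c['color'][130:290,180:340],(600,600)))
for n in('side','top'):
    s=state(camera(n)); print(n,{k:s[k] for k in('pegs','fit','res','red','nr','redc','red_ang','redc_ang','arrow_ang','tongue_ang')})
cv2.imwrite('pics/top4.png',cv2.resize(camera('top')['color'][130:290,180:340],(600,600)))"
```

```text
t 8.5 r 0.1241 ang -138.1 yaw-90 -136.1 z 0.176 F [ 0.8  0.3 -0.4] q6 0.4 rp [-3.137 -0.011]
side {'pegs': array([[ 0.6856, -0.1428],
       [ 0.5762, -0.2087],
       [ 0.4633, -0.147 ],
       [ 0.6818, -0.0137],
       [ 0.571 ,  0.0476],
       [ 0.4612, -0.0182]]), 'fit': array([ 0.5732, -0.0805,  0.544 ]), 'res': np.float64(0.0011), 'red': array([ 0.5147, -0.0891,  0.138 ]), 'nr': np.int64(135), 'redc': (0.5178, -0.0933, 0.0223), 'red_ang': np.float64(-171.5970970712836), 'redc_ang': np.float64(-166.94909422420372), 'arrow_ang': np.float64(175.36544869092623), 'tongue_ang': np.float64(172.7660718171813)}
top {'pegs': array([[ 0.6832, -0.021 ],
       [ 0.6863, -0.1492],
       [ 0.5773, -0.2159],
       [ 0.5715,  0.0408],
       [ 0.4619, -0.0261]]), 'fit': array([ 0.574 , -0.0877,  0.5463]), 'res': np.float64(0.001), 'red': array([ 0.5166, -0.0978,  0.1411]), 'nr': np.int64(126), 'redc': (0.5176, -0.0986, 0.0218), 'red_ang': np.float64(-170.01750176147956), 'redc_ang': np.float64(-169.05877785325234), 'arrow_ang': np.float64(173.8944207206756), 'tongue_ang': np.float64(172.99533235508517)}
```

View pics/side4.png

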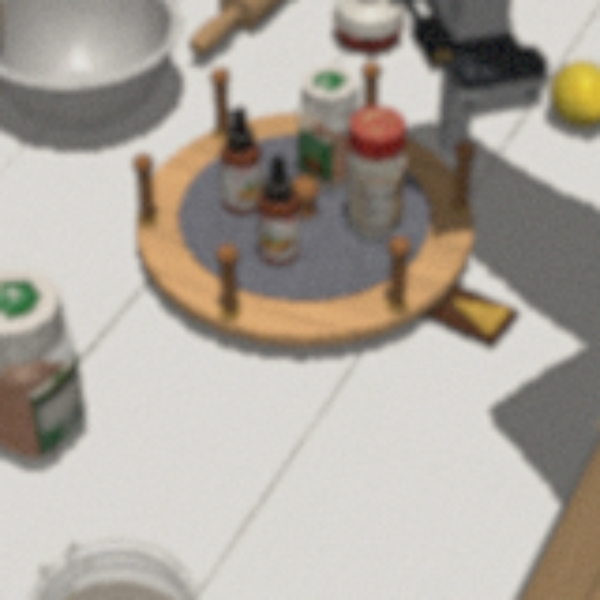

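View pics/top4.png

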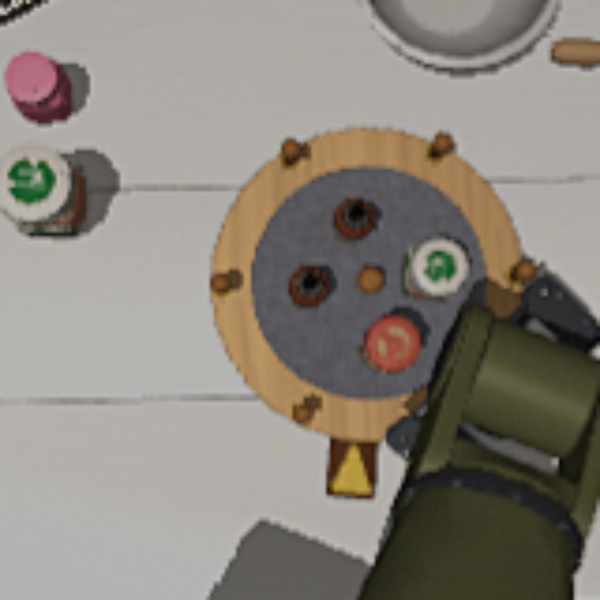

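The side and top crops agree that the jars are all standing. In the top crop the red cap is at (393,343), the knob at (370,280) and the arrow at (352,475). About 17° remain. I'll refine the axis and arrow line using flat surfaces.

```bash
cat >> h.py <<'E'
def flat(c):
    P=cloud(c); hsv=cv2.cvtColor(c['color'],cv2.COLOR_BGR2HSV); h,s,v=[hsv[...,i].astype(int) for i in range(3)]
    X,Y,Z=P[...,0],P[...,1],P[...,2]; C0=np.array([.574,-.0865]); rr=np.hypot(X-C0[0],Y-C0[1])
    w=((h>8)&(h<25)&(s>90)&(abs(Z-.034)<.008)&(rr<.15)&(rr>.09))
    # inner/outer radius extremes per angular bin
    a=np.arctan2(Y-C0[1],X-C0[0]); pts=[]
    for b in np.arange(-np.pi,np.pi,np.radians(4)):
        m=w&(a>=b)&(a<b+np.radians(4))
        if m.sum()>=8: 
            i=np.argmax(np.where(m,rr,0)); j=np.argmin(np.where(m,rr,9))
            if rr.flat[i]>.133 : pts.append((X.flat[i],Y.flat[i]))
    pts=np.array(pts)
    q=least_squares(lambda p:np.hypot(pts[:,0]-p[0],pts[:,1]-p[1])-p[2],[*C0,.14],loss='soft_l1',f_scale=.001).x
    t=(rr>.15)&(rr<.185)&(X<.45)&(abs(Z-.010)<.02)&(s>70)&(abs(Y+.07)<.05)
    y=t&(h>17)&(s>120)&(v>100)
    kn=(rr<.016)&(Z>.06)&(Z<.085)
    dt=P[t][:,:2].mean(0); k=P[kn][:,:2].mean(0)
    an=lambda p,o:np.degrees(np.arctan2(p[1]-o[1],p[0]-o[0])).round(2)
    out=dict(axis=q.round(4),n=len(pts),knob=k.round(4),tongue=dt.round(4),nt=t.sum(),ang_axis=an(dt,q),ang_knob=an(dt,k))
    # tongue own direction: PCA-ish via row mid-lines
    xs=P[t][:,0]; ys=P[t][:,1]; mids=[(x0,(ys[abs(xs-x0)<.003].min()+ys[abs(xs-x0)<.003].max())/2) for x0 in np.arange(.395,.425,.004)]
    out['slope_deg']=180-np.degrees(np.arctan(-np.polyfit(*np.array(mids).T,1)[0])); out['ywid']=np.ptp(ys[abs(xs-.41)<.003])
    return out
E
python3 -c "
from h import *
for n in('top','side'):
    print(flat(camera(n)))"
```

```text
{'axis': array([ 0.5747, -0.0876,  0.1371]), 'n': 63, 'knob': array([ 0.5736, -0.0883]), 'tongue': array([ 0.408, -0.069]), 'nt': np.int64(131), 'ang_axis': np.float64(173.65), 'ang_knob': np.float64(173.35), 'slope_deg': np.float64(174.14119348947722), 'ywid': np.float64(0.03972014804940345)}
{'axis': array([ 0.5739, -0.0816,  0.1368]), 'n': 58, 'knob': array([ 0.5734, -0.0824]), 'tongue': array([ 0.4077, -0.0637]), 'nt': np.int64(114), 'ang_axis': np.float64(173.85), 'ang_knob': np.float64(173.54), 'slope_deg': np.float64(174.92881016995725), 'ywid': np.float64(0.04261918895943073)}
```

>>> move_arm(rows="-8 1 1 0 0 0.065; -8 1 1 0 0 0.065; -7 1 0.5 0 0 0.065; -5 0 0 0 0 0.04; 0 0 0 0 0 0")

```text
time_s: 9.43
ee_pos: [0.4623, -0.1493, 0.1732]
eef_rot: [-3.133, -0.011, -1.046]
force: [-0.9, 0.1, -0.2]
grip_width: 0.0003
```

```bash
python3 -c "
from h import *
tool()
for n in('side','top'):
    s=state(camera(n)); print(n,{k:s[k] for k in('fit','res','red','nr','redc','red_ang','redc_ang')})
"
```

```text
t 9.425 r 0.1287 ang -150.3 yaw-90 -149.9 z 0.1732 F [-0.9  0.1 -0.2] q6 0.66 rp [-3.133 -0.011]
side {'fit': array([ 0.5738, -0.0804,  0.3369]), 'res': np.float64(0.0013), 'red': array([ 0.5141, -0.0774,  0.1382]), 'nr': np.int64(139), 'redc': (0.5165, -0.0839, 0.0237), 'red_ang': np.float64(177.16048191106165), 'redc_ang': np.float64(-176.46556206723312)}
top {'fit': array([ 0.5739, -0.0875,  0.3408]), 'res': np.float64(0.0012), 'red': array([ 0.5158, -0.0859,  0.1412]), 'nr': np.int64(129), 'redc': (0.5381, -0.0645, 0.0525), 'red_ang': np.float64(178.37423024001092), 'redc_ang': np.float64(147.23600391062394)}
```

>>> move_arm(rows="-6 0 0 0 0 0.045; -5 0 0 0 0 0.04; 0 0 0 0 0 0")

```text
time_s: 9.9
ee_pos: [0.4575, -0.1404, 0.1732]
eef_rot: [-3.131, -0.012, -1.13]
force: [-0.2, 0.3, -0.6]
grip_width: 0.0007
```

```bash
python3 -c "
from h import *
tool()
for n in('side','top'):
    s=state(camera(n)); print(n,{k:s[k] for k in('fit','res','red','nr','redc','red_ang','redc_ang')})
cv2.imwrite('pics/top5.png',cv2.resize(camera('top')['color'][160:290,210:340],(600,600),interpolation=cv2.INTER_CUBIC))
"
```

```text
t 9.9 r 0.1287 ang -154.8 yaw-90 -154.7 z 0.1732 F [-0.2  0.3 -0.6] q6 0.76 rp [-3.131 -0.012]
side {'fit': array([ 0.574 , -0.0803,  1.306 ]), 'res': np.float64(0.0011), 'red': array([ 0.5148, -0.0729,  0.1379]), 'nr': np.int64(140), 'redc': (0.5442, -0.0641, 0.0524), 'red_ang': np.float64(172.91434100494942), 'redc_ang': np.float64(151.53636736649784)}
top {'fit': array([ 0.5739, -0.0876,  0.2639]), 'res': np.float64(0.0014), 'red': array([ 0.5157, -0.0815,  0.1413]), 'nr': np.int64(131), 'redc': (0.5159, -0.0826, 0.0219), 'red_ang': np.float64(173.99453945845855), 'redc_ang': np.float64(175.0509460602199)}
```

View pics/top5.png

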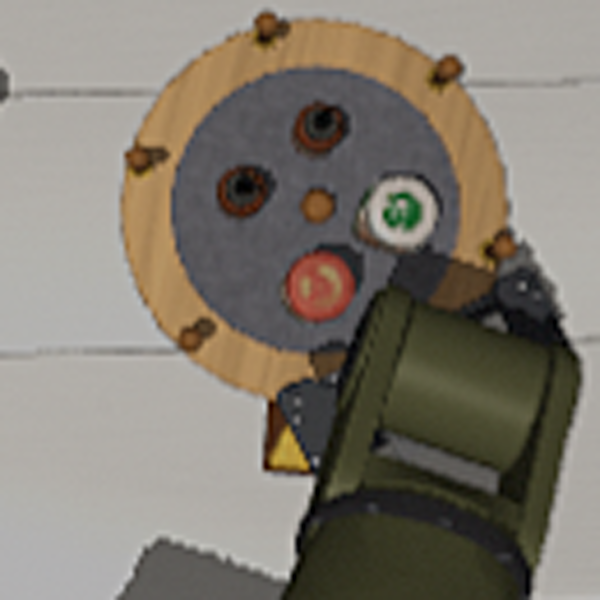

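The top crop shows the red cap (320,285), knob (317,207) and arrow (290,450) nearly in line, about 0.7–1° short. I'll back off, lift, and measure with a clear view.

>>> move_arm(rows="8 2 0 0 0 0; 10 3 0 0 0 0; 0 0 -30 0 0 0; 0 0 -40 0 0 0; 0 0 -40 0 0 0; 40 35 -10 0 0 0; 45 40 0 0 0 0; 45 40 0 0 0 0; 40 35 0 0 0 0; 0 0 0 0 0 0")

```text
time_s: 11.3
ee_pos: [0.3936, -0.3896, 0.2982]
eef_rot: [-3.132, -0.013, -1.128]
force: [0.9, 0.2, -0.6]
grip_width: 0.0002
```

```bash
python3 -c "
from h import *
tool(); print(sensors.get_obs()['ee_pos'])
for n in('side','top'):
    c=camera(n);s=state(c); print(n,{k:s[k] for k in('fit','res','red','nr','redc','red_ang','redc_ang','red_r')}); print(flat(c))
cv2.imwrite('pics/top6.png',cv2.resize(c['color'][140:300,200:360],(600,600),interpolation=cv2.INTER_CUBIC))
cv2.imwrite('pics/side6.png',cv2.resize(camera('side')['color'],(800,600)))
"
```

```text
t 11.3 r 0.3536 ang -120.7 yaw-90 -154.6 z 0.2982 F [ 0.9  0.2 -0.6] q6 0.28 rp [-3.132 -0.013]
[ 0.39357946 -0.38962403  0.29822931]
side {'fit': array([ 0.5741, -0.0804,  0.2585]), 'res': np.float64(0.0012), 'red': array([ 0.514 , -0.073 ,  0.1382]), 'nr': np.int64(133), 'redc': (0.5162, -0.0776, 0.0228), 'red_ang': np.float64(172.9648609562729), 'redc_ang': np.float64(177.21850085355555), 'red_r': np.float64(0.06050571729175404)}
{'axis': array([ 0.5738, -0.0816,  0.1368]), 'n': 58, 'knob': array([ 0.5748, -0.0818]), 'tongue': array([ 0.4075, -0.0643]), 'nt': np.int64(116), 'ang_axis': np.float64(174.06), 'ang_knob': np.float64(174.02), 'slope_deg': np.float64(183.27275315833228), 'ywid': np.float64(0.03721383758383734)}
top {'fit': array([ 0.5743, -0.0873,  0.2626]), 'res': np.float64(0.0017), 'red': array([ 0.5157, -0.0815,  0.1414]), 'nr': np.int64(131), 'redc': (0.5161, -0.0825, 0.0217), 'red_ang': np.float64(174.34795991762846), 'redc_ang': np.float64(175.28534524568684), 'red_r': np.float64(0.05890922403455977)}
{'axis': array([ 0.5753, -0.0872,  0.1369]), 'n': 83, 'knob': array([ 0.5736, -0.0881]), 'tongue': array([ 0.4079, -0.0693]), 'nt': np.int64(132), 'ang_axis': np.float64(173.91), 'ang_knob': np.float64(173.51), 'slope_deg': np.float64(173.81739420359568), 'ywid': np.float64(0.04010656463924314)}
```

View pics/top6.png

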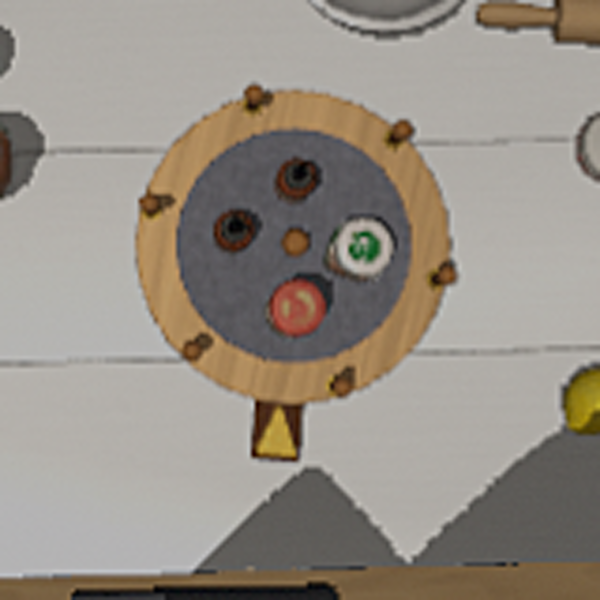

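View pics/side6.png

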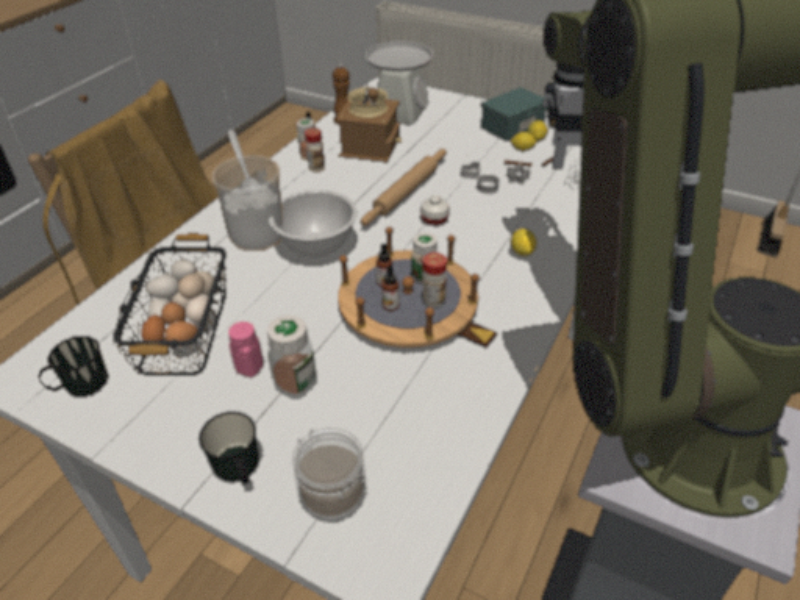

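The clear top crop shows the red cap (297,307), knob (295,241) and arrow (278,435) in line once perspective is allowed for. All four jars are standing and the lemon and other things are in place. The red jar is at 174–175° and the arrow at 173.7°, about 1 mm apart.

```bash
python3 -c "
from station import ctrl
print(ctrl.hand_in())"
```

```text
the job is handed in; nothing more can be done
None
```

I turned the carousel about 137° clockwise by pushing one peg with the closed fingertips. I then backed the fingers off, lifted clear and handed the job in at about 11.4 s.

- **Alignment:** With the gripper clear, the top camera put the red-capped jar at 174.3–175.3° and the arrow at 173.5–173.9°. That is an error of about 1°, or 1 mm at the jar, with the jar about 58 mm from the axis.
- **Other things:** All four jars and bottles still stood in their places on the tray. I checked the other things on the table only by eye in the pictures, and they looked undisturbed. Forces read at the end of each move stayed under about 2 N.
- **Disagreements between checks:**
  - The side camera read the jar's angle anywhere from 173° to 177°, depending on the method, because it sees only one side of the cap. It placed the axis 6–7 mm off the top camera in y. I relied on the top camera.
  - One slope fit of the tongue from the side view gave 183°. I took that as an outlier, since the other tongue and arrow readings were 173–175.5°.

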